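Put the garlic away in the rocker-lid keeper

TASK

Put the garlic bulb away in the wooden keeper: press the thumb tab behind the hinge all the way down so that the lid tips fully up and stays up, set the bulb down inside without dropping it in, let go, and close the lid again completely. Leave the onion, the tomato and the lemon where they are.

Things in the scene. Friction and masses are not known exactly. Their poses are not given: they have to be found in the camera images.
- keeper: Wooden open-topped bin fixed to the worktop, 140 x 140 mm, 90 mm high, with air holes, flat steel lid and steel thumb tab. Origin: centre of its underside, on the worktop; +x points from the bin to the tab, y along the hinge, z up. Inside 128 x 128 mm, inner floor 12 mm above the worktop, walls 6 mm. Stands near the middle, turned by up to 0.5 rad.
- lid (a joint): Angle of the rocker (lid and tab in one piece), rad: 0 = lid flat and shut, 1.4 = stop, lid standing up at 80 degrees. 3 to 5 N on the pad opens it. Tipped above 0.8 it stays where it is by its stiff hinge; below about 0.6 it sinks shut of itself, slowly. To close it, push the standing lid's rear face over the bin, then down flat.
- lid_hinge (a point): Middle of the hinge axis, 79 mm from the keeper's origin along its +x and 96 mm above the worktop. The steel lid plate (4 mm thick, 138 mm wide) reaches from here 153 mm along the keeper's -x when shut, its top 1 mm below the axis height.
- lid_edge (a point): Middle of the lid's free edge, 150 mm from the hinge axis, on the top (outer) face; moves with the lid.
- tab_pad (a point): Thumb tab: steel plate, 70 mm wide, with a black ribbed pad, behind the hinge. This point: middle of the pad's upper face, 62 mm from the hinge axis; the plate ends 20 mm beyond. It rises backward at 40 degrees when shut, slopes down at 40 degrees at the stop (pad 138, then 59 mm above the worktop). Pressing straight down 50 mm behind the hinge works; the lid rises close by, on the bin's side.
- garlic: Garlic bulb, whitish, 60 x 57 mm and 58 mm high with a pointed neck, widest about 22 mm up, standing on the worktop. Origin: centre of its underside.
- onion: Brown onion, 71 mm across, 72 mm high; a bystander. Origin: centre of its underside.
- tomato: Tomato, 57 mm across, 62 mm high; a bystander. Origin: centre of its underside.
- lemon: Lemon lying, 78 x 55 mm, 56 mm high; a bystander. Origin: centre of its underside.
Mind the look-alikes: they are no part of the job. What is shaped like the garlic but blue is not meant.

How it is judged:
By the outcome, as a careful person would: the job done as asked, in the order asked, and still so for the second after the job is handed in, with the robot touching nothing.
It also fails if it takes over 72 s, if anything falls off the work surface, if the arm or the gripper's body presses on something with over 40 N, if the wrist force passes 120 N, or if a joint passes its speed limit or range.

ROBOT

A 6-joint arm with a two-finger parallel gripper is mounted at the origin on a cart in front of the work surface, level with it; the furniture and walls round the work are solid. World frame = base frame: x ahead of the robot, y to its left, z up, the work surface at z = 0. Lengths are in m, angles in rad, forces in N, time in s.
With the tool pointing down it reaches from about 0.35 to 0.85 m from the base axis. Payload 8.1 kg.
Tool frame: the origin (TCP) lies at the centre of the arm's flange, where the gripper is bolted on; the fingertips stand 186 mm ahead of it and the grasp point (between the pads) lies 167 mm ahead of it; z points along the fingers, y is the line along which they close (so a half turn about z gives the same grasp; the last joint's range is limited). The gripper opens to 93 mm and grips with 3 to 60 N. Pads are 15 mm wide; open, the fingers measure 128 mm over their backs; the gripper's body (75 mm by 188 mm) begins 65 mm behind the grasp point.
Start: joints at [-1.371, 0.13, 1.488, -0, 1.523, -0.085], TCP at [0.169, -0.576, 0.405] pointing down, gripper open.
Joint ranges: [-2.96, 2.96], [-0.89, 2.26], [0.02, 2.5], [-1.34, 4.48], [0, 2.73], [-2.66, 2.66]. Speed limits (rad/s): [2.39, 2.39, 2.79, 3.14, 3.14, 3.14].

INTERFACE

Orientations are given as a rotation vector (axis times angle).
In Python, from plant import read_state, read_camera, camera_params, robot gives the robot as it stands.
- The arm moves only by the tool carry_out, never from a script. Its argument "targets" is a list of rows, each an object of numbers: "hand": the opening in per cent of the stroke, from 0 (shut) to 100 (fully open); "x", "y", "z": the shift along the tool's x, y, z in m; "ax", "ay", "az": the turn, a rotation vector about the tool's x, y, z in rad. In form: [{"hand": .., "x": .., "y": .., "z": .., "ax": .., "ay": .., "az": ..}, ...]. A call has 1 to 8 rows; each row is the pose to reach, as a shift and turn from the pose commanded when the call began, along the tool's axes at that moment; what a row does not reach only later rows make up. A row lasts 1/8 s, in which the tool goes at most 62.5 mm and 10.7 degrees, less where a joint would pass 70% of its speed; a pose out of reach is approached as far as the arm can. A call with a gripper value outside its range is refused whole. The fingers move at their own pace and stop on an object; "newtons" is the grip in N (left out, the last holds). Time passes only in rows, so rows that repeat a pose let the fingers close. It gives the time, the measured TCP pose, the force, the opening and the grip force at its end, in the units of the state.
- read_state(): the state, without advancing time (a new reading comes with each control period).
- read_camera(name): name is "scene" or "top" or "wrist"; returns (picture, depth): 420x560x3 uint8, blue, green, red; 420x560 float32, m along the optical axis (not along the pixel's ray), 0 where there is no reading.
- camera_params(name): a dict with "fx", "fy", "cx", "cy" (pixels), "position" and "rotation" of the camera in the world. Camera axes: x right, y up, looking along -z (the intrinsics and any distortion apply to the point x, -y, -z); pixel columns grow to the right and rows downward; lengths in m; the calibration is good to about 2 mm. A picture is of the moment at which its call begins: read the wrist's pose just before it. camera_params takes no time and is no camera call; for the wrist camera it gives the pose at the moment of the call.
- robot.close_job(): hands the job in; it is judged then, once.
The state is a dict: "t": time; "q": joint angles; "dq": joint speeds; "joint_torque": joint torques, N m; "tool_pos": TCP position; "orientation": TCP orientation; "force": force on the tool from outside, world axes, zero at the start; "wrist_torque": the same for the moment, N m; "opening": finger opening in m; "gripper_force": force on a finger pad.
Only numpy, scipy, OpenCV 4.12 (cv2) and the standard library are available. Lean on these libraries where they do the work, as an engineer would, in place of code of your own. Each camera call takes 0.05 s, during which the arm holds its last target. There are 200 camera calls.

## Working session

There is one attempt and no reset: what is moved stays moved. The work goes in short steps, Python scripts to look and compute and a tool call to move; the robot and the scene stay as the last step left them, time stands still between calls to the robot, and variables do not carry over. Pictures are saved under pics/ and viewed, at most 10 in all, crops included, and the job is handed in when it is done.

Besides the shell and the picture viewer there is one more tool, called after "Request:" by a JSON object that holds its "method" and its "body". carry_out: Moves the arm, as the interface text tells. Its arguments: {"type":"object","properties":{"targets":{"type":"array","items":{"type":"object","properties":{"hand":{"type":"number"},"x":{"type":"number"},"y":{"type":"number"},"z":{"type":"number"},"ax":{"type":"number"},"ay":{"type":"number"},"az":{"type":"number"}}}},"newtons":{"type":"number"}},"required":["targets"]}

```bash
mkdir -p pics; ls; cat > h.py <<'E'
import numpy as np, cv2
from scipy.spatial.transform import Rotation as R
from plant import read_state, read_camera, camera_params, robot
def cloud(name):
    p=camera_params(name); im,d=read_camera(name)
    v,u=np.mgrid[0:d.shape[0],0:d.shape[1]]
    X=np.stack([(u-p['cx'])/p['fx']*d,-(v-p['cy'])/p['fy']*d,-d],-1)
    Rm=np.array(p['rotation'])
    if Rm.shape!=(3,3): Rm=R.from_rotvec(Rm).as_matrix() if Rm.size==3 else R.from_quat(Rm).as_matrix()
    W=X@Rm.T+np.array(p['position']); W[d==0]=np.nan
    return im,W
E
python3 - <<'E'
from h import *
s=read_state(); print(s)
for n in("scene","top"):
    print(camera_params(n))
    im,W=cloud(n); cv2.imwrite(f"pics/{n}0.png",im); np.save(n+"0.npy",W)
E
```

```text
pics
{'t': 0.0, 'q': array([-1.37138383e+00,  1.31137973e-01,  1.48926434e+00,  3.34974380e-05,
        1.52301945e+00, -8.54039744e-02]), 'dq': array([ 1.39804749e-03, -7.18238310e-05, -7.32793666e-04,  5.84511529e-04,
        1.76676014e-03, -5.80151672e-04]), 'joint_torque': array([-2.70712117e-03, -5.59845150e+01, -4.91765749e+01,  7.65643129e-02,
        3.55360564e-02, -1.29096138e-04]), 'tool_pos': array([ 0.1685682 , -0.57559337,  0.40370921]), 'orientation': array([-3.10798136e+00, -4.45616027e-01,  1.11159023e-04]), 'force': array([ 0.01114244, -0.41059634, -0.18577871]), 'wrist_torque': array([-0.01069674, -0.01673564, -0.00776361]), 'gripper_force': 0.0, 'opening': 0.09280702366743296}
{'fx': 485.79038639791185, 'fy': 485.79038639791185, 'cx': 287.48123898040456, 'cy': 205.42402242605928, 'position': array([0.11572643, 0.65814906, 0.86975205]), 'rotation': array([ 0.30335834, -0.96941089, -2.37712647])}
{'fx': 398.2229226129288, 'fy': 398.2229226129288, 'cx': 272.1606632890521, 'cy': 207.7282972253394, 'position': array([0.34110229, 0.04496316, 1.12314988]), 'rotation': array([ 0.15892329, -0.16875372, -1.56698617])}
```

View pics/top0.png

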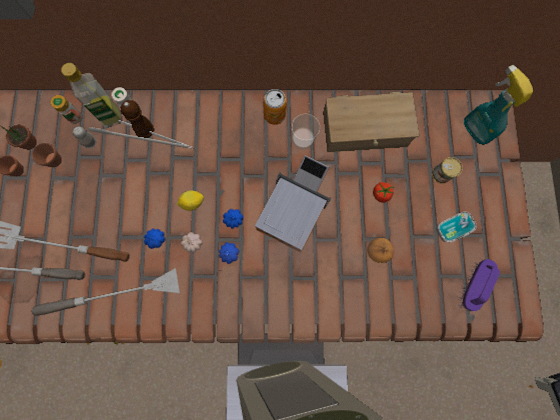

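View pics/scene0.png

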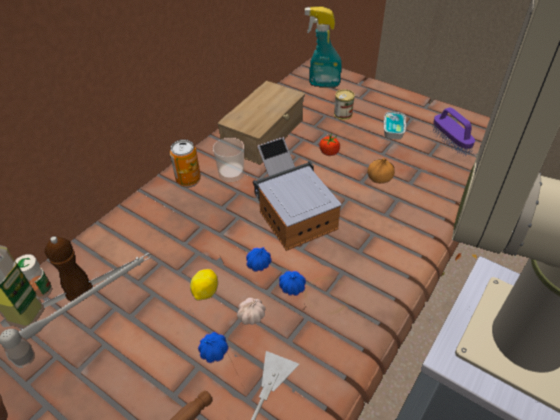

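The top picture shows four garlic-shaped things: a whitish one at (192,241) and blue ones at (155,238), (233,218) and (229,252). Only the whitish one fits the description. The keeper lid is at (293,213), with the tab at (313,168) and a glass close by at (305,130). The lemon is at (191,200), the tomato at (384,191) and the onion at (380,250).

```bash
python3 - <<'E'
from h import *
im=cv2.imread("pics/top0.png"); W=np.load("top0.npy")
cv2.imwrite("pics/crop.png",cv2.resize(im[110:270,130:340],None,fx=3.5,fy=3.5,interpolation=cv2.INTER_CUBIC))
Z=W[...,2]
def blob(u,v,r,zmin):
    P=W[v-r:v+r,u-r:u+r].reshape(-1,3); P=P[P[:,2]>zmin]
    return P
for n,u,v in(("garlic",192,241),("b1",155,238),("b2",233,218),("b3",229,252),("lemon",191,200),("tomato",384,191),("onion",380,250),("glass",305,130)):
    P=blob(u,v,16,.012); print(n,len(P),P.min(0).round(3),P.max(0).round(3),((P.min(0)+P.max(0))/2)[:2].round(3))
# lid
for nm in("top","scene"):
    W=np.load(nm+"0.npy"); P=W.reshape(-1,3)
    m=(P[:,2]>.085)&(P[:,2]<.105)&(P[:,0]>.2)&(P[:,0]<.55)&(abs(P[:,1])<.2)
    L=P[m]; r=cv2.minAreaRect(L[:,:2].astype(np.float32)); print(nm,len(L),r,np.median(L[:,2])); print(cv2.boxPoints(r).round(3).tolist())
    m=(P[:,2]>.11)&(P[:,2]<.165)&(P[:,0]>.3)&(P[:,0]<.56)&(abs(P[:,1])<.2)
    T=P[m]; print("tab",len(T),T.min(0),T.max(0),T.mean(0))
W=np.load("top0.npy");print(W[168,313],W[241,192],W[120:126,330:410,2].mean(),W[300,100])
E
```

```text
garlic 317 [0.452 0.232 0.018] [0.505 0.29  0.059] [0.479 0.261]
b1 330 [0.461 0.336 0.016] [0.516 0.393 0.06 ] [0.489 0.364]
b2 309 [0.517 0.119 0.017] [0.57  0.176 0.059] [0.544 0.148]
b3 317 [0.419 0.132 0.015] [0.477 0.184 0.059] [0.448 0.158]
lemon 405 [0.568 0.232 0.019] [0.623 0.304 0.06 ] [0.595 0.268]
tomato 327 [ 0.591 -0.303  0.016] [ 0.645 -0.248  0.064] [ 0.618 -0.276]
onion 523 [ 0.42  -0.292  0.018] [ 0.486 -0.225  0.071] [ 0.453 -0.258]
glass 661 [ 0.75  -0.093  0.012] [ 0.83  -0.017  0.095] [ 0.79  -0.055]
top 1592 ((0.5291369557380676, -0.0021741241216659546), (0.13966254889965057, 0.11220107227563858), 63.30997848510742) 0.09557611526172649
[[0.4480000138282776, -0.039000000804662704], [0.5479999780654907, -0.09000000357627869], [0.6110000014305115, 0.03500000014901161], [0.5099999904632568, 0.08500000089406967]]Traceback (most recent call last):
  File "<stdin>", line 16, in <module>
    return umr_minimum(a, axis, None, out, keepdims, initial, where)
ValueError: zero-size array to reduction operation minimum which has no identity
```

View pics/crop.png

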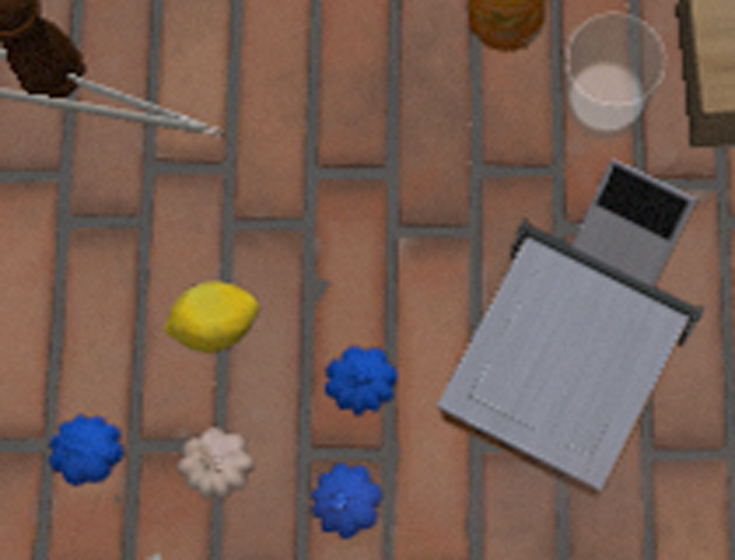

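The crop shows one whitish, ribbed bulb at crop (216,462), which is the garlic. The three others like it are plainly blue. The lid fit was cut off by my x range, so I'm refitting it.

```bash
python3 - <<'E'
from h import *
for nm in("top","scene"):
    W=np.load(nm+"0.npy"); P=W.reshape(-1,3)
    m=(P[:,2]>.085)&(P[:,2]<.105)&(P[:,0]>.4)&(P[:,0]<.72)&(abs(P[:,1])<.13)
    L=P[m]
    r=cv2.minAreaRect(L[:,:2].astype(np.float32)); print(nm,len(L),r,np.median(L[:,2])); print(cv2.boxPoints(r).round(3).tolist())
    m=(P[:,2]>.108)&(P[:,2]<.165)&(P[:,0]>.5)&(P[:,0]<.74)&(abs(P[:,1])<.13)
    T=P[m]; print("tab",len(T),T.min(0),T.max(0),T.mean(0)); r=cv2.minAreaRect(T[:,:2].astype(np.float32)); print(r, cv2.boxPoints(r).round(3).tolist())
W=np.load("top0.npy");print(W[168,313],W[241,192],np.nanmean(W[120:126,330:410,2]),W[300,100],W[205,300])
print(W[150:230:4,293+0].round(3).tolist())
E
```

```text
top 3192 ((0.554592490196228, -0.016498714685440063), (0.15196213126182556, 0.17055575549602509), 63.30997848510742) 0.09575677467812538
[[0.4440000057220459, -0.04600000008940697], [0.597000002861023, -0.12300000339746475], [0.6650000214576721, 0.013000000268220901], [0.5130000114440918, 0.09000000357627869]]
tab 635 [ 0.60888076 -0.10494743  0.10800303] [0.68628743 0.01716549 0.15325032] [ 0.64874604 -0.06479561  0.12971771]
((0.6540391445159912, -0.045342445373535156), (0.1102016419172287, 0.059557605534791946), 65.23088073730469) [[0.6039999723434448, -0.08299999684095383], [0.6579999923706055, -0.1080000028014183], [0.7039999961853027, -0.00800000037997961], [0.6499999761581421, 0.017000000923871994]]
scene 3294 ((0.5526237487792969, -0.012900114059448242), (0.15471141040325165, 0.1647355556488037), 62.55076217651367) 0.09743421826970422
[[0.4440000057220459, -0.04399999976158142], [0.5899999737739563, -0.11999999731779099], [0.6610000133514404, 0.017999999225139618], [0.5149999856948853, 0.09399999678134918]]
tab 784 [ 0.61130021 -0.10675034  0.10803786] [ 0.68616558 -0.0196197
[... 285 characters left out ...]
603138], [0.6370000243186951, -0.01600000075995922]]
[ 0.65475056 -0.06755228  0.13696489] [0.47654339 0.25461212 0.05131719] 0.09631522128817552 [ 0.32110467  0.51120587 -0.00224119] [ 0.56615664 -0.03552448  0.09420752]
[[0.754, -0.025, 0.0], [0.743, -0.025, -0.003], [0.729, -0.025, -0.0], [0.717, -0.024, 0.0], [0.705, -0.024, -0.001], [0.691, -0.024, 0.004], [0.682, -0.024, -0.007], [0.669, -0.024, -0.003], [0.627, -0.017, 0.101], [0.617, -0.018, 0.097], [0.607, -0.017, 0.096], [0.596, -0.017, 0.094], [0.585, -0.017, 0.095], [0.574, -0.017, 0.096], [0.563, -0.017, 0.098], [0.552, -0.017, 0.096], [0.541, -0.016, 0.099], [0.531, -0.016, 0.094], [0.52, -0.016, 0.098], [0.509, -0.016, 0.099]]
```

```bash
cat >> h.py <<'E'
K=np.array([.545,-.010]); yaw=-0.471
def kp(x,y=0): c,s=np.cos(yaw),np.sin(yaw); return K+np.array([c*x-s*y,s*x+c*y])
def goal(xy,ztip,xang,tilt=0):
    """shift and turn from the present pose to fingertips at xy,ztip, pointing down, tool x at world angle xang (deg)"""
    s=read_state(); R0=R.from_rotvec(s['orientation'])
    a=np.radians(xang); c,n=np.cos(a),np.sin(a)
    R1=R.from_matrix(np.array([[c,n,0],[n,-c,0],[0,0,-1]]).T)*R.from_euler('y',tilt)
    p=np.array([*xy,ztip])-R1.apply([0,0,.186])
    print("t",round(s['t'],2),"shift",R0.inv().apply(p-s['tool_pos']).round(4),"turn",(R0.inv()*R1).as_rotvec().round(3),"|F|",s['force'].round(1))
E
python3 - <<'E'
from h import *
s=read_state(); p=camera_params("wrist"); R0=R.from_rotvec(s['orientation'])
print("cam in tool",R0.inv().apply(p['position']-s['tool_pos']))
print(kp(132),np.degrees(yaw)); goal(kp(.132),.20,153)
E
```

```text
cam in tool [ 0.07855156 -0.00071632  0.02043099]
[118.17217422 -59.90864677] -26.98631215066177
t 0.1 shift [ 0.6163 -0.3465  0.0184] turn [-1.000e-03 -2.000e-03 -2.386e+00] |F| [-0.5  0.3 -0.4]
```

```bash
python3 - <<'E'
from h import *
goal(kp(.132),.20,-27)
E
```

```text
t 0.1 shift [ 0.6163 -0.3465  0.0184] turn [-0.002  0.001  0.756] |F| [-0.5  0.3 -0.4]
```

Request:
{"method": "carry_out", "body": {"targets": [{"hand":0,"x":0.617,"y":-0.346,"z":0.018,"az":0.756},{"hand":0,"x":0.617,"y":-0.346,"z":0.018,"az":0.756},{"hand":0,"x":0.617,"y":-0.346,"z":0.018,"az":0.756},{"hand":0,"x":0.617,"y":-0.346,"z":0.018,"az":0.756},{"hand":0,"x":0.617,"y":-0.346,"z":0.018,"az":0.756},{"hand":0,"x":0.617,"y":-0.346,"z":0.018,"az":0.756},{"hand":0,"x":0.617,"y":-0.346,"z":0.018,"az":0.756},{"hand":0,"x":0.617,"y":-0.346,"z":0.018,"az":0.756}], "newtons": 20}}

```text
schema error: expected keys hand, x, y, z, ax, ay, az
```

```bash
python3 - <<'E'
from h import *
goal(kp(.132),.20,-27)
E
```

```text
t 0.1 shift [ 0.6163 -0.3465  0.0184] turn [-0.002  0.001  0.756] |F| [-0.5  0.3 -0.4]
```

Request:
{"method": "carry_out", "body": {"targets": [{"hand":0,"x":0.617,"y":-0.346,"z":0.018,"ax":0,"ay":0,"az":0.756},{"hand":0,"x":0.617,"y":-0.346,"z":0.018,"ax":0,"ay":0,"az":0.756},{"hand":0,"x":0.617,"y":-0.346,"z":0.018,"ax":0,"ay":0,"az":0.756},{"hand":0,"x":0.617,"y":-0.346,"z":0.018,"ax":0,"ay":0,"az":0.756},{"hand":0,"x":0.617,"y":-0.346,"z":0.018,"ax":0,"ay":0,"az":0.756},{"hand":0,"x":0.617,"y":-0.346,"z":0.018,"ax":0,"ay":0,"az":0.756},{"hand":0,"x":0.617,"y":-0.346,"z":0.018,"ax":0,"ay":0,"az":0.756},{"hand":0,"x":0.617,"y":-0.346,"z":0.018,"ax":0,"ay":0,"az":0.756}], "newtons": 20}}

```text
t: 1.1
tool_pos: [0.5101, -0.2268, 0.3921]
orientation: [3.055, -0.733, -0.001]
force: [0.8, -1.2, 0.6]
opening: 0.0174
gripper_force: 0.0
```

```bash
python3 - <<'E'
from h import *
goal(kp(.132),.20,-27)
E
```

```text
t 1.1 shift [ 0.0646 -0.2091  0.006 ] turn [ 0.  0. -0.] |F| [ 0.8 -1.2  0.6]
```

Request:
{"method": "carry_out", "body": {"targets": [{"hand":0,"x":0.04,"y":-0.13,"z":0.004,"ax":0,"ay":0,"az":0},{"hand":0,"x":0.06,"y":-0.19,"z":0.006,"ax":0,"ay":0,"az":0},{"hand":0,"x":0.06,"y":-0.19,"z":0.006,"ax":0,"ay":0,"az":0},{"hand":0,"x":0.06,"y":-0.19,"z":0.006,"ax":0,"ay":0,"az":0},{"hand":0,"x":0.06,"y":-0.19,"z":0.006,"ax":0,"ay":0,"az":0},{"hand":0,"x":0.06,"y":-0.19,"z":0.006,"ax":0,"ay":0,"az":0}]}}

```text
t: 1.85
tool_pos: [0.6481, -0.0878, 0.3863]
orientation: [3.054, -0.735, -0.001]
force: [-0.3, 0.0, 0.3]
opening: 0.0003
gripper_force: 0.0
```

```bash
python3 - <<'E'
from h import *
goal(kp(.132),.20,-27); print(read_state()['dq'].round(3))
im,W=cloud("wrist"); cv2.imwrite("pics/w1.png",im)
P=W.reshape(-1,3); m=(P[:,2]>.10)&(P[:,2]<.17)&(P[:,0]>.6)&(P[:,0]<.75)&(abs(P[:,1]+.07)<.07); T=P[m]; print(len(T)); 
if len(T): r=cv2.minAreaRect(T[:,:2].astype(np.float32)); print(r,cv2.boxPoints(r).round(3).tolist())
E
```

```text
t 1.85 shift [ 0.0048 -0.0226  0.0003] turn [ 0.001  0.    -0.001] |F| [-0.3  0.   0.3]
[-0.01  -0.011  0.002  0.002 -0.     0.002]
5688
((0.6473596096038818, -0.05252136290073395), (0.0884019210934639, 0.0672660768032074), 62.534847259521484) [[0.597000002861023, -0.07599999755620956], [0.6570000052452087, -0.10700000077486038], [0.6980000138282776, -0.028999999165534973], [0.6380000114440918, 0.0020000000949949026]]
```

View pics/w1.png

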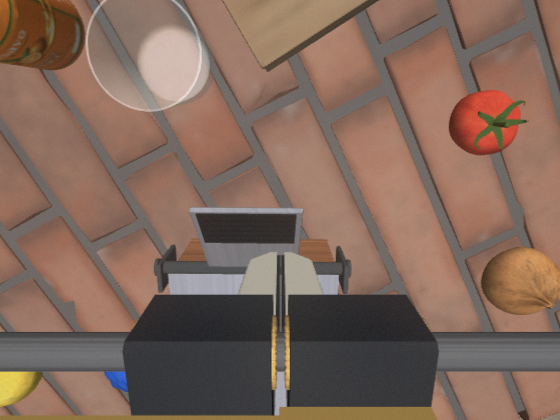

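The tab and its black pad are clear at (247,225), and the closed fingertips at (281,260) sit about 23 mm to the right of its middle. I'll shift them across and press down.

Request:
{"method": "carry_out", "body": {"targets": [{"hand":0,"x":0.005,"y":-0.022,"z":0.0,"ax":0,"ay":0,"az":0},{"hand":0,"x":0.005,"y":-0.022,"z":0.025,"ax":0,"ay":0,"az":0},{"hand":0,"x":0.005,"y":-0.022,"z":0.045,"ax":0,"ay":0,"az":0},{"hand":0,"x":0.005,"y":-0.022,"z":0.06,"ax":0,"ay":0,"az":0},{"hand":0,"x":0.005,"y":-0.022,"z":0.075,"ax":0,"ay":0,"az":0},{"hand":0,"x":0.005,"y":-0.022,"z":0.09,"ax":0,"ay":0,"az":0},{"hand":0,"x":0.005,"y":-0.022,"z":0.105,"ax":0,"ay":0,"az":0},{"hand":0,"x":0.005,"y":-0.022,"z":0.115,"ax":0,"ay":0,"az":0}]}}

```text
t: 2.9
tool_pos: [0.6629, -0.069, 0.2702]
orientation: [-3.055, 0.733, 0.002]
force: [-2.1, 1.4, 4.5]
opening: 0.0003
gripper_force: 2.0
```

```bash
python3 - <<'E'
from h import *
goal(kp(.132),.054,-27)
E
```

```text
t 2.9 shift [0.0002 0.0009 0.0302] turn [0.    0.001 0.   ] |F| [-2.1  1.4  4.5]
```

Request:
{"method": "carry_out", "body": {"targets": [{"hand":0,"x":0,"y":0,"z":0.01,"ax":0,"ay":0,"az":0},{"hand":0,"x":0,"y":0,"z":0.019,"ax":0,"ay":0,"az":0},{"hand":0,"x":0,"y":0,"z":0.024,"ax":0,"ay":0,"az":0},{"hand":0,"x":0,"y":0,"z":0.027,"ax":0,"ay":0,"az":0},{"hand":0,"x":0,"y":0,"z":0.029,"ax":0,"ay":0,"az":0},{"hand":0,"x":0,"y":0,"z":0.029,"ax":0,"ay":0,"az":0}]}}

```text
t: 3.65
tool_pos: [0.6648, -0.0698, 0.2454]
orientation: [3.055, -0.733, 0.01]
force: [1.9, -1.9, 11.5]
opening: 0.0004
gripper_force: 5.2
```

```bash
python3 - <<'E'
from h import *
goal(kp(.132),.054,-27)
E
```

```text
t 3.65 shift [-0.0019  0.0011  0.0054] turn [-0.001 -0.006 -0.   ] |F| [ 1.9 -1.9 11.5]
```

Request:
{"method": "carry_out", "body": {"targets": [{"hand":0,"x":0,"y":0,"z":0.001,"ax":0,"ay":0,"az":0},{"hand":0,"x":0,"y":0,"z":0.002,"ax":0,"ay":0,"az":0},{"hand":0,"x":0,"y":0,"z":0.002,"ax":0,"ay":0,"az":0}]}}

```text
t: 4.03
tool_pos: [0.6653, -0.07, 0.2445]
orientation: [3.054, -0.734, 0.013]
force: [1.1, -2.3, 15.5]
opening: 0.0004
gripper_force: 6.8
```

```bash
python3 - <<'E'
from h import *
goal(kp(.132),.054,-27)
im,W=cloud("scene"); cv2.imwrite("pics/s1.png",im)
P=W.reshape(-1,3); d=P[:,:2]-K; c,s=np.cos(yaw),np.sin(yaw); kx=d@[c,s]; ky=d@[-s,c]
m=(abs(ky)<.065)&(kx>.0)&(kx<.1)&(P[:,2]>.11)&(P[:,2]<.25)&(ky>.045)
A=np.polyfit(P[m,2],kx[m],1); print(m.sum(),"lean",np.degrees(np.arctan(-A[0])), P[m,2].max())
E
```

```text
t 4.03 shift [-0.0025  0.0011  0.0045] turn [-0.002 -0.008 -0.   ] |F| [ 1.1 -2.3 15.5]
348 lean 9.599104871808079 0.24841942158831087
```

View pics/s1.png

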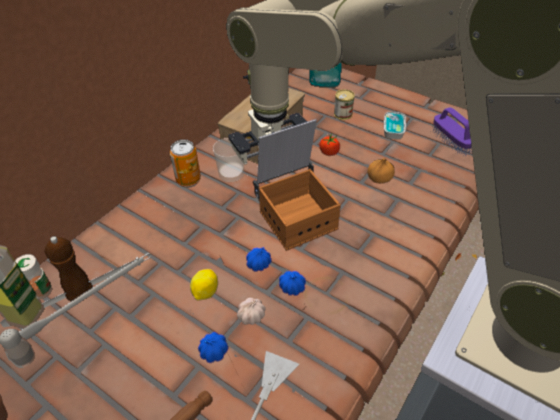

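The lid stands fully up at (287,150). It leans 9.6° from vertical, so it is at the stop. Next I'll retreat upward.

Request:
{"method": "carry_out", "body": {"targets": [{"hand":0,"x":0,"y":0,"z":-0.02,"ax":0,"ay":0,"az":0},{"hand":0,"x":0,"y":0,"z":-0.07,"ax":0,"ay":0,"az":0},{"hand":0,"x":0,"y":0,"z":-0.13,"ax":0,"ay":0,"az":0},{"hand":0,"x":0,"y":0,"z":-0.19,"ax":0,"ay":0,"az":0},{"hand":40,"x":0,"y":0,"z":-0.24,"ax":0,"ay":0,"az":0},{"hand":80,"x":0,"y":0,"z":-0.245,"ax":0,"ay":0,"az":0}]}}

```text
t: 4.82
tool_pos: [0.6633, -0.0691, 0.4918]
orientation: [-3.054, 0.733, -0.013]
force: [-0.3, -0.1, 0.3]
opening: 0.0157
gripper_force: 0.0
```

```bash
python3 - <<'E'
from h import *
goal((.479,.261),.28,90)
E
```

```text
t 4.83 shift [-0.3143 -0.2105  0.0238] turn [ 0.007 -0.008 -2.042] |F| [-0.3 -0.1  0.3]
```

Request:
{"method": "carry_out", "body": {"targets": [{"hand":90,"x":-0.05,"y":-0.033,"z":0,"ax":0,"ay":0,"az":-0.17},{"hand":90,"x":-0.1,"y":-0.067,"z":0,"ax":0,"ay":0,"az":-0.35},{"hand":90,"x":-0.15,"y":-0.1,"z":0,"ax":0,"ay":0,"az":-0.53},{"hand":90,"x":-0.2,"y":-0.134,"z":0.0,"ax":0,"ay":0,"az":-0.71},{"hand":90,"x":-0.25,"y":-0.167,"z":0.01,"ax":0,"ay":0,"az":-0.89},{"hand":90,"x":-0.3,"y":-0.2,"z":0.02,"ax":0,"ay":0,"az":-1.07},{"hand":90,"x":-0.314,"y":-0.21,"z":0.022,"ax":0,"ay":0,"az":-1.25},{"hand":90,"x":-0.314,"y":-0.21,"z":0.022,"ax":0,"ay":0,"az":-1.43}]}}

```text
t: 5.82
tool_pos: [0.4773, 0.262, 0.4616]
orientation: [-2.78, -1.461, 0.005]
force: [0.4, -0.6, 0.4]
opening: 0.0834
gripper_force: 0.0
```

```bash
python3 - <<'E'
from h import *
goal((.479,.261),.15,90)
E
```

```text
t 5.83 shift [0.0005 0.0022 0.1256] turn [-0.003  0.002 -0.603] |F| [ 0.4 -0.6  0.4]
```

Request:
{"method": "carry_out", "body": {"targets": [{"hand":90,"x":0.0,"y":0.001,"z":0.04,"ax":0,"ay":0,"az":-0.18},{"hand":90,"x":0.0,"y":0.001,"z":0.08,"ax":0,"ay":0,"az":-0.36},{"hand":90,"x":0.0,"y":0.001,"z":0.11,"ax":0,"ay":0,"az":-0.54},{"hand":90,"x":0.0,"y":0.001,"z":0.12,"ax":0,"ay":0,"az":-0.6},{"hand":90,"x":0.0,"y":0.001,"z":0.12,"ax":0,"ay":0,"az":-0.6},{"hand":90,"x":0.0,"y":0.001,"z":0.12,"ax":0,"ay":0,"az":-0.6}]}}

```text
t: 6.58
tool_pos: [0.4796, 0.2599, 0.3436]
orientation: [-2.236, -2.206, 0.0]
force: [0.1, 0.5, -0.4]
opening: 0.0835
gripper_force: 0.0
```

```bash
python3 - <<'E'
from h import *
im,W=cloud("wrist"); cv2.imwrite("pics/w2.png",im)
P=W.reshape(-1,3); B=im.reshape(-1,3).astype(int)
m=(np.hypot(P[:,0]-.479,P[:,1]-.261)<.05)&(P[:,2]>.012)&(P[:,2]<.07); T=P[m]
print(m.sum(),T.min(0).round(3),T.max(0).round(3),((T.min(0)+T.max(0))/2).round(3)); goal((.479,.261),.004,90)
E
```

```text
3421 [0.452 0.234 0.018] [0.507 0.292 0.059] [0.48  0.263 0.038]
t 6.62 shift [ 0.001  -0.0008  0.154 ] turn [ 0.001 -0.    -0.013] |F| [ 0.4 -0.2  0.5]
```

View pics/w2.png

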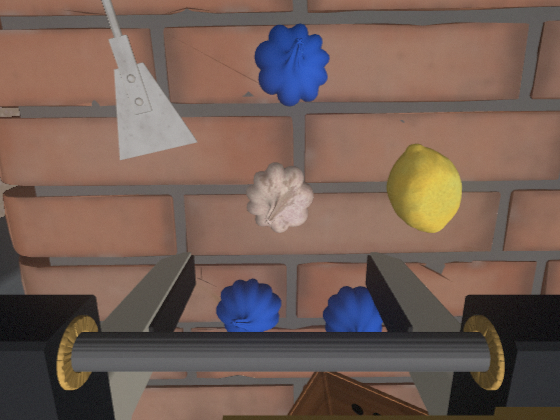

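The whitish bulb at (280,198) is centred between the fingers, and nothing stands in their way. I'll go down and grip.

Request:
{"method": "carry_out", "body": {"targets": [{"hand":90,"x":0.003,"y":0,"z":0.05,"ax":0,"ay":0,"az":0},{"hand":90,"x":0.003,"y":0,"z":0.1,"ax":0,"ay":0,"az":0},{"hand":90,"x":0.003,"y":0,"z":0.135,"ax":0,"ay":0,"az":0},{"hand":90,"x":0.003,"y":0,"z":0.152,"ax":0,"ay":0,"az":0},{"hand":90,"x":0.003,"y":0,"z":0.152,"ax":0,"ay":0,"az":0},{"hand":50,"x":0.003,"y":0,"z":0.152,"ax":0,"ay":0,"az":0},{"hand":40,"x":0.003,"y":0,"z":0.152,"ax":0,"ay":0,"az":0},{"hand":30,"x":0.003,"y":0,"z":0.152,"ax":0,"ay":0,"az":0}], "newtons": 12}}

```text
t: 7.62
tool_pos: [0.4801, 0.2631, 0.1926]
orientation: [2.234, 2.208, 0.003]
force: [-0.6, 0.7, -0.0]
opening: 0.0581
gripper_force: 0.0
```

Request:
{"method": "carry_out", "body": {"targets": [{"hand":30,"x":0,"y":0,"z":0,"ax":0,"ay":0,"az":0},{"hand":30,"x":0,"y":0,"z":0,"ax":0,"ay":0,"az":0},{"hand":30,"x":0,"y":0,"z":-0.01,"ax":0,"ay":0,"az":0},{"hand":30,"x":0,"y":0,"z":-0.04,"ax":0,"ay":0,"az":0},{"hand":30,"x":0,"y":0,"z":-0.09,"ax":0,"ay":0,"az":0},{"hand":30,"x":0,"y":0,"z":-0.14,"ax":0,"ay":0,"az":0},{"hand":30,"x":0,"y":0,"z":-0.19,"ax":0,"ay":0,"az":0},{"hand":30,"x":0,"y":0,"z":-0.19,"ax":0,"ay":0,"az":0}]}}

```text
t: 8.62
tool_pos: [0.4807, 0.2634, 0.3875]
orientation: [2.232, 2.206, 0.014]
force: [1.0, 0.3, -1.1]
opening: 0.054
gripper_force: 11.5
```

```bash
python3 - <<'E'
from h import *
goal(kp(-.012),.19,153)
E
```

```text
t 8.62 shift [-0.2673  0.0567  0.0109] turn [ 1.000e-02  1.000e-03 -1.112e+00] |F| [ 1.   0.3 -1.1]
```

Request:
{"method": "carry_out", "body": {"targets": [{"hand":30,"x":-0.03,"y":0.007,"z":0,"ax":0,"ay":0,"az":-0.15},{"hand":30,"x":-0.07,"y":0.015,"z":0,"ax":0,"ay":0,"az":-0.31},{"hand":30,"x":-0.11,"y":0.023,"z":0,"ax":0,"ay":0,"az":-0.47},{"hand":30,"x":-0.15,"y":0.032,"z":0,"ax":0,"ay":0,"az":-0.63},{"hand":30,"x":-0.19,"y":0.04,"z":0,"ax":0,"ay":0,"az":-0.79},{"hand":30,"x":-0.23,"y":0.049,"z":0,"ax":0,"ay":0,"az":-0.95},{"hand":30,"x":-0.255,"y":0.054,"z":0,"ax":0,"ay":0,"az":-1.1},{"hand":30,"x":-0.267,"y":0.057,"z":0,"ax":0,"ay":0,"az":-1.1}]}}

```text
t: 9.62
tool_pos: [0.5332, -0.006, 0.3803]
orientation: [-0.754, -3.048, 0.0]
force: [-1.3, -0.1, 0.4]
opening: 0.0541
gripper_force: 11.5
```

Request:
{"method": "carry_out", "body": {"targets": [{"hand":30,"x":0,"y":0,"z":0,"ax":0,"ay":0,"az":0},{"hand":30,"x":0,"y":0,"z":0,"ax":0,"ay":0,"az":0},{"hand":30,"x":0,"y":0,"z":0,"ax":0,"ay":0,"az":0}]}}

```text
t: 10.0
tool_pos: [0.5333, -0.0038, 0.3814]
orientation: [-0.75, -3.05, -0.0]
force: [0.0, 0.1, -0.1]
opening: 0.0539
gripper_force: 11.5
```

```bash
python3 - <<'E'
from h import *
goal(kp(-.012),.022,153); print(read_state()['opening'],read_state()['gripper_force'])
im,W=cloud("wrist"); cv2.imwrite("pics/w3.png",im)
im,W2=cloud("top")
P=np.vstack([W.reshape(-1,3),W2.reshape(-1,3)]); d=P[:,:2]-K; c,s=np.cos(yaw),np.sin(yaw); kx=d@[c,s]; ky=d@[-s,c]
m=(abs(kx)<.1)&(abs(ky)<.1)&(P[:,2]>.083)&(P[:,2]<.095)
print(m.sum(),np.percentile(kx[m],[1,5,95,99]),np.percentile(ky[m],[1,5,95,99]))
E
```

```text
t 10.0 shift [-0.0013 -0.0002  0.1734] turn [ 0.    -0.    -0.011] |F| [ 0.   0.1 -0.1]
0.05391731944513491 11.525322458310256
4050 [-0.06940484 -0.06882741  0.01969884  0.05705009] [-0.0685661  -0.067381    0.06933412  0.07053608]
```

View pics/w3.png

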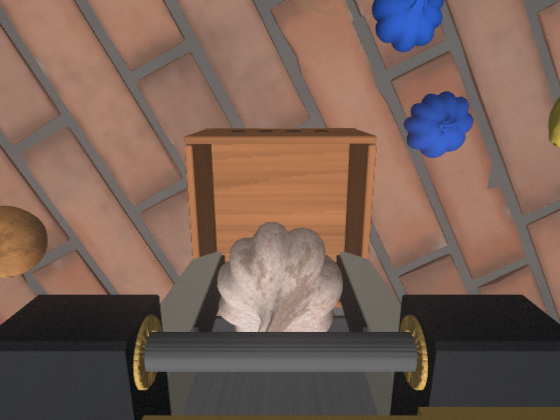

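The bulb at (280,280) is held over the open bin, whose front rim is at row 137. It is centred across the bin and the lid is still up, so I'll lower it.

Request:
{"method": "carry_out", "body": {"targets": [{"hand":30,"x":-0.001,"y":0,"z":0.04,"ax":0,"ay":0,"az":-0.01},{"hand":30,"x":-0.001,"y":0,"z":0.08,"ax":0,"ay":0,"az":-0.01},{"hand":30,"x":-0.001,"y":0,"z":0.12,"ax":0,"ay":0,"az":-0.01},{"hand":30,"x":-0.001,"y":0,"z":0.145,"ax":0,"ay":0,"az":-0.01},{"hand":30,"x":-0.001,"y":0,"z":0.16,"ax":0,"ay":0,"az":-0.01},{"hand":30,"x":-0.001,"y":0,"z":0.168,"ax":0,"ay":0,"az":-0.01},{"hand":30,"x":-0.001,"y":0,"z":0.173,"ax":0,"ay":0,"az":-0.01},{"hand":30,"x":-0.001,"y":0,"z":0.173,"ax":0,"ay":0,"az":-0.01}]}}

```text
t: 11.1
tool_pos: [0.5346, -0.0053, 0.2089]
orientation: [0.736, 3.053, 0.0]
force: [-0.4, 0.5, 0.4]
opening: 0.054
gripper_force: 11.5
```

Request:
{"method": "carry_out", "body": {"targets": [{"hand":30,"x":0,"y":0,"z":0.002,"ax":0,"ay":0,"az":0},{"hand":30,"x":0,"y":0,"z":0.003,"ax":0,"ay":0,"az":0},{"hand":30,"x":0,"y":0,"z":0.003,"ax":0,"ay":0,"az":0}]}}

```text
t: 11.48
tool_pos: [0.5343, -0.0053, 0.2055]
orientation: [0.736, 3.054, 0.0]
force: [-0.2, 0.3, -0.2]
opening: 0.0539
gripper_force: 11.5
```

Request:
{"method": "carry_out", "body": {"targets": [{"hand":30,"x":0,"y":0,"z":0.001,"ax":0,"ay":0,"az":0},{"hand":30,"x":0,"y":0,"z":0.002,"ax":0,"ay":0,"az":0},{"hand":30,"x":0,"y":0,"z":0.002,"ax":0,"ay":0,"az":0}]}}

```text
t: 11.85
tool_pos: [0.5345, -0.0053, 0.2042]
orientation: [0.736, 3.054, -0.0]
force: [-2.3, -0.3, 6.3]
opening: 0.054
gripper_force: 11.7
```

The bulb is on the bin floor: the wrist now reads 6 N upward. I'll release with a limited opening and go up.

Request:
{"method": "carry_out", "body": {"targets": [{"hand":62,"x":0,"y":0,"z":-0.001,"ax":0,"ay":0,"az":0},{"hand":70,"x":0,"y":0,"z":-0.001,"ax":0,"ay":0,"az":0},{"hand":78,"x":0,"y":0,"z":-0.001,"ax":0,"ay":0,"az":0},{"hand":78,"x":0,"y":0,"z":-0.001,"ax":0,"ay":0,"az":0},{"hand":78,"x":0,"y":0,"z":-0.02,"ax":0,"ay":0,"az":0},{"hand":78,"x":0,"y":0,"z":-0.06,"ax":0,"ay":0,"az":0},{"hand":78,"x":0,"y":0,"z":-0.11,"ax":0,"ay":0,"az":0},{"hand":78,"x":0,"y":0,"z":-0.17,"ax":0,"ay":0,"az":0}]}}

```text
t: 12.85
tool_pos: [0.5337, -0.0052, 0.3756]
orientation: [-0.736, -3.054, 0.0]
force: [1.5, -0.8, 1.0]
opening: 0.0725
gripper_force: 0.0
```

Request:
{"method": "carry_out", "body": {"targets": [{"hand":50,"x":0,"y":0,"z":-0.06,"ax":0,"ay":0,"az":0},{"hand":20,"x":0,"y":0,"z":-0.12,"ax":0,"ay":0,"az":0},{"hand":0,"x":0,"y":0,"z":-0.13,"ax":0,"ay":0,"az":0}]}}

```text
t: 13.22
tool_pos: [0.5342, -0.0052, 0.511]
orientation: [0.733, 3.044, 0.002]
force: [-0.1, 0.0, -0.7]
opening: 0.0472
gripper_force: 0.0
```

```bash
python3 - <<'E'
from h import *
im,W=cloud("wrist"); cv2.imwrite("pics/w4.png",im)
P=W.reshape(-1,3)
m=(abs(P[:,0]-K[0])<.06)&(abs(P[:,1]-K[1])<.06)&(P[:,2]>.03)&(P[:,2]<.08)&(im.reshape(-1,3).min(1)>110);T=P[m]
if m.sum(): print(m.sum(),T.min(0),T.max(0))
goal(kp(.150),.31,-27)
E
```

```text
1407 [ 0.50765732 -0.03340445  0.03673459] [0.56241648 0.01989378 0.07018082]
t 13.28 shift [-0.1617  0.0009  0.0146] turn [ 0.012 -0.005  3.14 ] |F| [0.5 0.1 0.8]
```

View pics/w4.png

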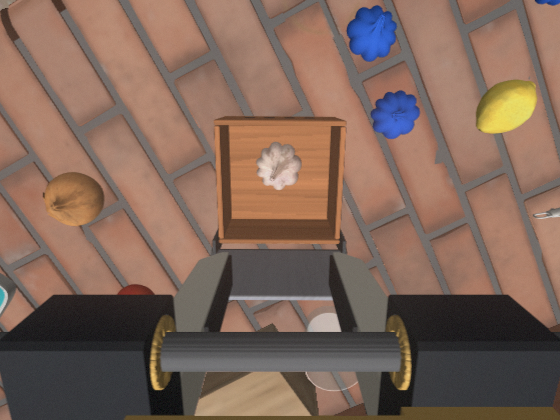

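The bulb stands in the bin at (279,165), released, and the lid is still up. Now I'll move over and behind the lid to close it.

Request:
{"method": "carry_out", "body": {"targets": [{"hand":0,"x":-0.05,"y":0.001,"z":0,"ax":0,"ay":0,"az":0},{"hand":0,"x":-0.1,"y":0.001,"z":0,"ax":0,"ay":0,"az":0},{"hand":0,"x":-0.13,"y":0.001,"z":0,"ax":0,"ay":0,"az":0},{"hand":0,"x":-0.13,"y":0.001,"z":0.0,"ax":0,"ay":0,"az":0},{"hand":0,"x":-0.13,"y":0.001,"z":0.05,"ax":0,"ay":0,"az":0},{"hand":0,"x":-0.13,"y":0.001,"z":0.1,"ax":0,"ay":0,"az":0},{"hand":0,"x":-0.13,"y":0.001,"z":0.13,"ax":0,"ay":0,"az":0},{"hand":0,"x":-0.13,"y":0.001,"z":0.13,"ax":0,"ay":0,"az":0}]}}

```text
t: 14.28
tool_pos: [0.6486, -0.0628, 0.3695]
orientation: [-0.733, -3.047, 0.0]
force: [-0.3, 0.2, 0.4]
opening: 0.0004
gripper_force: 0.0
```

```bash
python3 - <<'E'
from h import *
goal(kp(.070),.19,153);goal(kp(-.02),.096,153)
E
```

```text
t 14.28 shift [ 0.0463 -0.     -0.0062] turn [-0.002 -0.007 -0.001] |F| [-0.3  0.2  0.4]
t 14.28 shift [0.1357 0.     0.0885] turn [-0.002 -0.007 -0.001] |F| [-0.3  0.2  0.4]
```

Request:
{"method": "carry_out", "body": {"targets": [{"hand":0,"x":0.02,"y":0,"z":-0.006,"ax":0,"ay":0,"az":0},{"hand":0,"x":0.035,"y":0,"z":-0.006,"ax":0,"ay":0,"az":0},{"hand":0,"x":0.045,"y":0,"z":-0.006,"ax":0,"ay":0,"az":0},{"hand":0,"x":0.055,"y":0,"z":-0.004,"ax":0,"ay":0,"az":0},{"hand":0,"x":0.066,"y":0,"z":-0.002,"ax":0,"ay":0,"az":0},{"hand":0,"x":0.079,"y":0,"z":0.001,"ax":0,"ay":0,"az":0},{"hand":0,"x":0.091,"y":0,"z":0.009,"ax":0,"ay":0,"az":0},{"hand":0,"x":0.102,"y":0,"z":0.017,"ax":0,"ay":0,"az":0}]}}

```text
t: 15.28
tool_pos: [0.559, -0.0168, 0.3559]
orientation: [-0.736, -3.054, 0.0]
force: [0.4, -0.7, -0.7]
opening: 0.0002
gripper_force: 0.2
```

```bash
python3 - <<'E'
from h import *
goal(kp(-.02),.096,153)
E
```

```text
t 15.28 shift [ 0.0356 -0.0003  0.074 ] turn [-0.    -0.    -0.002] |F| [ 0.4 -0.7 -0.7]
```

Request:
{"method": "carry_out", "body": {"targets": [{"hand":0,"x":0.01,"y":0,"z":0.009,"ax":0,"ay":0,"az":0},{"hand":0,"x":0.018,"y":0,"z":0.018,"ax":0,"ay":0,"az":0},{"hand":0,"x":0.025,"y":0,"z":0.028,"ax":0,"ay":0,"az":0},{"hand":0,"x":0.03,"y":0,"z":0.038,"ax":0,"ay":0,"az":0},{"hand":0,"x":0.033,"y":0,"z":0.048,"ax":0,"ay":0,"az":0},{"hand":0,"x":0.035,"y":0,"z":0.057,"ax":0,"ay":0,"az":0},{"hand":0,"x":0.035,"y":0,"z":0.065,"ax":0,"ay":0,"az":0},{"hand":0,"x":0.035,"y":0,"z":0.069,"ax":0,"ay":0,"az":0}]}}

```text
t: 16.27
tool_pos: [0.5285, -0.0012, 0.2867]
orientation: [-0.736, -3.054, 0.0]
force: [-0.4, -0.1, 0.0]
opening: 0.0006
gripper_force: 0.0
```

Request:
{"method": "carry_out", "body": {"targets": [{"hand":0,"x":0,"y":0,"z":0.003,"ax":0,"ay":0,"az":0},{"hand":0,"x":0,"y":0,"z":0.005,"ax":0,"ay":0,"az":0},{"hand":0,"x":0,"y":0,"z":0.006,"ax":0,"ay":0,"az":0},{"hand":0,"x":0,"y":0,"z":0.006,"ax":0,"ay":0,"az":0}]}}

```text
t: 16.77
tool_pos: [0.5286, -0.0012, 0.2815]
orientation: [0.736, 3.054, 0.0]
force: [-1.0, -1.0, -0.7]
opening: 0.0003
gripper_force: 0.0
```

Request:
{"method": "carry_out", "body": {"targets": [{"hand":0,"x":0,"y":0,"z":0.001,"ax":0,"ay":0,"az":0},{"hand":0,"x":0,"y":0,"z":0.002,"ax":0,"ay":0,"az":0},{"hand":0,"x":0,"y":0,"z":0.002,"ax":0,"ay":0,"az":0},{"hand":0,"x":0,"y":0,"z":0.002,"ax":0,"ay":0,"az":0}]}}

```text
t: 17.27
tool_pos: [0.5287, -0.0012, 0.2813]
orientation: [0.735, 3.054, -0.0]
force: [-7.0, 0.8, 13.3]
opening: 0.0003
gripper_force: 6.9
```

The lid is pressed flat with 13 N, fingertips at z = 0.095. I'll retreat and check.

Request:
{"method": "carry_out", "body": {"targets": [{"hand":0,"x":0,"y":0,"z":-0.02,"ax":0,"ay":0,"az":0},{"hand":0,"x":0,"y":0,"z":-0.07,"ax":0,"ay":0,"az":0},{"hand":0,"x":0,"y":0,"z":-0.13,"ax":0,"ay":0,"az":0},{"hand":0,"x":0,"y":0,"z":-0.19,"ax":0,"ay":0,"az":0},{"hand":0,"x":0,"y":0,"z":-0.19,"ax":0,"ay":0,"az":0},{"hand":0,"x":0,"y":0,"z":-0.19,"ax":0,"ay":0,"az":0}]}}

```text
t: 18.02
tool_pos: [0.5285, -0.0012, 0.4691]
orientation: [0.736, 3.054, 0.0]
force: [-0.3, 0.7, -0.5]
opening: 0.0006
gripper_force: 0.0
```

```bash
python3 - <<'E'
from h import *
im,W=cloud("scene"); cv2.imwrite("pics/s2.png",im)
P=W.reshape(-1,3); d=P[:,:2]-K; c,s=np.cos(yaw),np.sin(yaw); kx=d@[c,s]; ky=d@[-s,c]
m=(abs(ky)<.06)&(kx>-.07)&(kx<.06)&(P[:,2]>.06)&(P[:,2]<.15)
A=np.polyfit(kx[m],P[m,2],1); print(m.sum(),A,np.median(P[m,2]))
E
```

```text
2436 [0.10115112 0.09626103] 0.09736358003400047
```

View pics/s2.png

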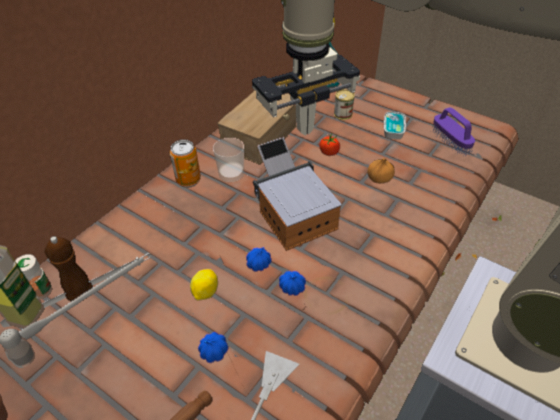

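The lid looks shut at (298,197), and the onion, tomato and lemon haven't moved. The fitted slope includes front-wall points, so I'll compare it with the same fit on the first picture before handing in.

```bash
python3 - <<'E'
from h import *
c,s=np.cos(yaw),np.sin(yaw)
def f(W):
    P=W.reshape(-1,3); d=P[:,:2]-K; kx=d@[c,s]; ky=d@[-s,c]
    m=(abs(ky)<.06)&(kx>-.06)&(kx<.06)&(P[:,2]>.08)&(P[:,2]<.15); return np.polyfit(kx[m],P[m,2],1).round(4)
a,b=f(np.load("scene0.npy")),f(cloud("scene")[1]); print(a,b)
if abs(a-b).max()<.02: print(robot.close_job())
E
```

```text
[0.0005 0.0977] [0.0013 0.0977]
the job is handed in; nothing more can be done
None
```

The garlic bulb is standing in the keeper and the lid is completely shut, with the onion, tomato and lemon untouched; I handed the job in at about 18 s of the 72 s allowed.

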